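# Set the die cap of the wide clay extruder

## Task

Two clay extruders stand upright on the bench, a wide one and a slim one, each with a knurled screw cap already started on its thread. Screw the wide extruder's cap on (clockwise from above, re-gripping as needed) until it bottoms out on its shoulder, then back it off a quarter turn so that the die inside can still be lined up, and finish with the gripper still holding the cap there, not letting go. Leave the slim extruder's cap as it is, and do not push or knock over the loose things round about.

Things in the scene. Friction and masses are not known exactly. Their poses are not given: they have to be found in the camera images.
- wide_cap_grip (a point): centre, half-way up, of the knurled steel cap of the wide extruder: an upright cylinder 50 mm in diameter and 36 mm high, gripped across its diameter from above at any yaw. Its top is 18 mm above this point and its lower rim 18 mm below; the collar under the cap is narrower (48 mm). The point turns with the cap, its z is up; it sinks 1.27 mm for each radian the cap is screwed on (8 mm a turn). When bottomed out it is 103 mm above the bench
- wide_cap: the same knurled cap; origin at the centre of its lower rim, 18 mm below wide_cap_grip, z up
- wide_thread (a joint): how far the wide cap is screwed on, in rad, growing clockwise seen from above (right-hand thread, turning on); 4.0 = bottomed out on the shoulder, a rigid stop; it starts somewhere from 0.2 to 1.2; it turns stiffly (about 0.1 N m) and stays where it is left
- wide: the wide extruder, fixed to the bench: aluminium barrel 46 mm in diameter on a round foot 84 mm in diameter, shoulder 85 mm above the bench; origin at the centre of the foot's underside, on the thread's axis
- slim: the slim extruder, fixed to the bench, not to be used: barrel 30 mm in diameter on a foot 68 mm in diameter, with a knurled cap 34 mm in diameter whose top stands about 94 to 98 mm above the bench; origin at the centre of the foot's underside. The two extruders may stand either way round, left or right
- slim_cap_pip (a point): small pip on the top of the slim cap, 11 mm from its axis; leave it where it is
- rib: loose kidney-shaped beech rib lying flat between the extruders, 52x83x8 mm, bystander; origin at the centre of its underside
- trailer: loose white slip-trailing bulb with an upright needle, 34 mm in diameter, 58 mm high, bystander nearer the robot between the extruders; origin under its centre
- stopper: loose white bisque cone, 20 mm in diameter, 39 mm high, bystander beyond the rib; origin under its centre
- cup: loose orange-red mug, 124x85x120 mm, bystander at the back; origin under its centre
Not all that is in view belongs to the job. What is shaped like the wide but yellow is not meant.

How it is judged:
By the outcome, as a careful person would: the job done as asked, in the order asked, and still so for the second after the job is handed in, while the arm keeps its last pose, push and grip.
It also fails if it takes over 58 s, if anything falls off the work surface, if the arm or the gripper's body presses on something with over 40 N, if the wrist force passes 120 N, or if a joint passes its speed limit or range.

## Robot

A 6-joint arm with a two-finger parallel gripper is mounted at the origin on the work surface; the furniture and walls round the work are solid. World frame = base frame: x ahead of the robot, y to its left, z up, the work surface at z = 0. Lengths are in mm, angles in rad, forces in N, time in s.
With the tool pointing down it reaches from about 350 to 975 mm from the base axis. Payload 7.1 kg.
Tool frame: the origin (TCP) lies between the finger pads; the fingertips stand 19 mm ahead of it and the grasp point (between the pads) is the TCP (ctrl.finger_overhang is the distance from the TCP to the fingertips, in mm); z points along the fingers, y is the line along which they close (so a half turn about z gives the same grasp; the last joint's range is limited). The gripper opens to 88 mm and grips with 3 to 60 N. Pads are 20 mm wide; open, the fingers measure 115 mm over their backs; the gripper's body (75 mm by 178 mm) begins 61 mm behind the grasp point.
Start: joints at [-1.251, 0.423, 1.63, -0, 1.089, -0.019], TCP at [207.739, -589.448, 241.675] pointing down, gripper open.
Joint ranges: [-3, 3], [-0.9, 2.11], [0.09, 2.58], [-1.31, 4.45], [0.11, 2.69], [-2.54, 2.54]. Speed limits (rad/s): [2.39, 2.39, 3.01, 3.14, 3.14, 3.14].

## Interface

Orientations are given as a rotation vector (axis times angle).
In Python, from workcell import ctrl gives the robot as it stands. The module is installed in compiled form; this text tells all that it offers.
- The arm moves only by the tool arm_command, never from a script. Its argument "rows" is one flat list of numbers, 7 for each row, row after row: the turn, a rotation vector about the tool's x, y, z scaled (see below), then the shift along the tool's x, y, z scaled (see below), then the opening, from -1 (shut) to 1 (fully open). A call has 1 to 5 rows; each row is the pose to reach, as a shift and turn from the pose commanded when the call began, along the tool's axes at that moment, turning the shorter way round; what a row does not reach only later rows make up. The controller multiplies each number of a shift by 80 mm and each number of a turn by 180 degrees. A row lasts 1/10 s, in which the tool goes at most 50 mm and 8.59 degrees, less where a joint would pass 70% of its speed; a pose out of reach is approached as far as the arm can. A call with a number of a shift or a turn outside -1 to 1 is refused whole. A call with a gripper value outside its range is refused whole. The fingers move at their own pace and stop on an object; the grip force is fixed at half the most. Time passes only in rows, so rows that repeat a pose let the fingers close. It gives the time, the measured TCP pose, the force, the opening and the grip force at its end, in the units of the state.
- ctrl.get_obs(): the state, without advancing time (a new reading comes with each control period).
- ctrl.get_image(name): name is "side" or "top"; returns (picture, depth): 480x640x3 uint8, red, green, blue; 480x640 float32, mm along the optical axis (not along the pixel's ray), 0 where there is no reading.
- ctrl.camera_params(name): a dict with "camera_matrix" (3x3 intrinsics, pixels), "world_to_cam" (4x4, takes a point from world to camera coordinates). Camera axes: x right, y down, z forward; pixel columns grow to the right and rows downward; lengths in mm; the calibration is good to about 2 mm. A picture is of the moment at which its call begins. camera_params takes no time and is no camera call.
- ctrl.close_job(): hands the job in; it is judged then, once.
The state is a dict: "t": time; "qpos": joint angles; "qvel": joint speeds; "joint_torque": joint torques, N m; "ee_pos": TCP position; "orientation": TCP orientation; "ft_force": force on the tool from outside, world axes, zero at the start; "moment": the same for the moment, N m; "width": finger opening in mm; "grasp_force": force on a finger pad.
Only numpy, scipy, OpenCV 4.12 (cv2) and the standard library are available. Lean on these libraries where they do the work, as an engineer would, in place of code of your own. Each camera call takes 0.05 s, during which the arm holds its last target. There are 200 camera calls.

## Working session

There is one attempt and no reset: what is moved stays moved. The work goes in short steps, Python scripts to look and compute and a tool call to move; the robot and the scene stay as the last step left them, time stands still between calls to the robot, and variables do not carry over. Pictures are saved under pics/ and viewed, at most 10 in all, crops included, and the job is handed in when it is done.

Besides the shell and the picture viewer there is one more tool, called after "Call:" as name(argument=value, ...), one argument or row to a line, values as JSON. arm_command: Moves the arm, as the interface text tells. Shifts and turns lie within -1 to 1; 1 stands for 80 mm of shift or 180 degrees of turn. Its arguments: {"type":"object","properties":{"rows":{"type":"array","items":{"type":"number"}}},"required":["rows"]}

```bash
mkdir -p pics
python3 - <<'E'
from workcell import ctrl
import cv2,numpy as np
for n in("top","side"):
    p,d=ctrl.get_image(n);cv2.imwrite(f"pics/{n}0.png",p[:,:,::-1]);np.save(f"pics/{n}0.npy",d)
    c=ctrl.camera_params(n);print(n,np.round(c["camera_matrix"],1).tolist(),np.round(c["world_to_cam"],3).tolist())
o=ctrl.get_obs();print({k:np.round(v,3).tolist() for k,v in o.items()},ctrl.finger_overhang)
E
```

```text
top [[490.3, 0.0, 323.8], [0.0, 490.3, 249.0], [0.0, 0.0, 1.0]] [[0.013, -1.0, -0.011, 241.064], [-0.998, -0.012, -0.06, 514.905], [0.06, 0.012, -0.998, 1066.793], [0.0, 0.0, 0.0, 1.0]]
side [[569.3, 0.0, 322.4], [0.0, 569.3, 232.4], [0.0, 0.0, 1.0]] [[0.84, 0.542, -0.007, -557.288], [0.414, -0.651, -0.636, 23.763], [-0.35, 0.532, -0.771, 1053.329], [0.0, 0.0, 0.0, 1.0]]
{'t': 0.1, 'qpos': [-1.251, 0.424, 1.631, 0.0, 1.089, -0.019], 'qvel': [0.0, -0.002, -0.003, 0.0, 0.0, 0.001], 'joint_torque': [0.0, -54.561, -27.433, 0.065, 0.019, -0.0], 'ee_pos': [207.608, -588.997, 240.996], 'orientation': [-3.095, -0.529, 0.0], 'ft_force': [-0.935, 0.555, -0.674], 'moment': [0.006, 0.04, -0.015], 'grasp_force': 0.0, 'width': 87.811} 19.0
```

View pics/top0.png

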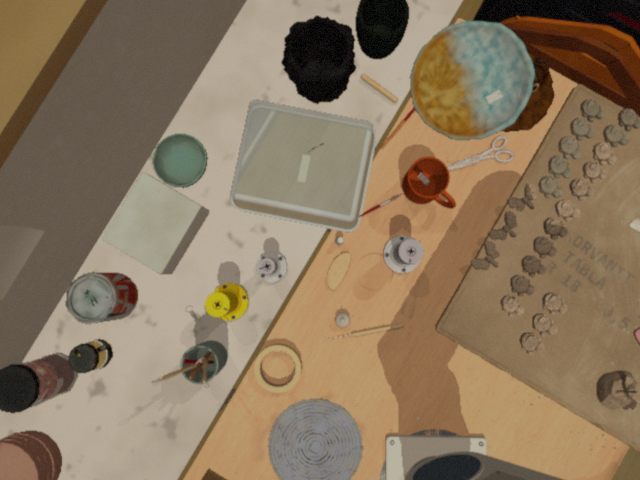

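View pics/side0.png

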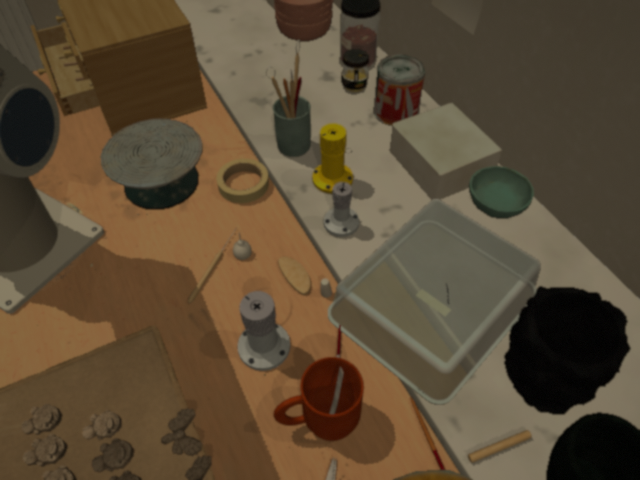

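Candidates are: grey at top (405,253) / side (258,320), grey at top (268,266) / side (342,205), and yellow at top (226,302). The first is grey with the larger foot and cap, so it fits the wide one. The second is the slim one, and the yellow one is not meant. I'll measure it and confirm in a crop.

```bash
cat > h.py <<'E'
import numpy as np,cv2
from workcell import ctrl
def cloud(n,d):
    c=ctrl.camera_params(n);K=c["camera_matrix"];T=np.linalg.inv(c["world_to_cam"])
    v,u=np.mgrid[:480,:640];P=np.stack([(u-K[0,2])/K[0,0]*d,(v-K[1,2])/K[1,1]*d,d],-1)
    return P@T[:3,:3].T+T[:3,3]
def ray(n,u,v,z):
    c=ctrl.camera_params(n);T=np.linalg.inv(c["world_to_cam"])
    r=T[:3,:3]@np.linalg.inv(c["camera_matrix"])@[u,v,1];return T[:3,3]+r*(z-T[2,3])/r[2]
E
python3 - <<'E'
from h import *
for n,boxes in(("top",((375,225,435,285),(245,240,295,290))),("side",((225,280,300,375),(315,170,365,240)))):
    d=np.load(f"pics/{n}0.npy");W=cloud(n,d)
    for a,b,c,e in boxes:
        w=W[b:e,a:c].reshape(-1,3);z=w[:,2];zt=np.percentile(z[z<160],98)
        m=abs(z-zt)<5;m2=np.zeros((480,640),np.uint8);m2[b:e,a:c]=(m.reshape(e-b,c-a))*255
        cs=max(cv2.findContours(m2,0,2)[0],key=cv2.contourArea);(u,v),r=cv2.minEnclosingCircle(cs)
        g=w[m];print(n,"ztop",zt.round(1),"n",m.sum(),"med",np.median(g,0).round(1),"mid",((np.percentile(g,1,0)+np.percentile(g,99,0))/2).round(1),"span",(np.percentile(g,99,0)-np.percentile(g,1,0)).round(1),"circ",round(u,1),round(v,1),round(r,1),ray(n,u,v,zt).round(1))
A=cv2.imread("pics/top0.png")[215:345,195:445];B=cv2.imread("pics/side0.png")[270:400,200:450]
cv2.imwrite("pics/crop.png",cv2.resize(np.vstack([A,B]),None,fx=2.2,fy=2.2,interpolation=cv2.INTER_CUBIC))
E
```

```text
top ztop 127.6 n 460 med [504.3  74.8 126. ] mid [504.3  74.4 126.1] span [45.8 45.8  6.5] circ 410.2 250.5 12.7 [504.1  75.2 127.6]
top ztop 96.7 n 194 med [472.6 364.2  95.2] mid [471.8 363.7  95.5] span [30.8 31.1  7.4] circ 266.2 265.4 8.2 [471.9 364.   96.7]
side ztop 125.2 n 819 med [504.2  73.5 124. ] mid [504.1  73.7 123.6] span [46.9 46.9  6.4] circ 257.0 307.0 17.5 [506.3  71.6 125.2]
side ztop 94.3 n 231 med [470.7 363.3  93.2] mid [471.6 363.   93. ] span [31.6 32.3  7.2] circ 342.0 189.5 9.3 [472.2 361.4  94.3]
```

View pics/crop.png

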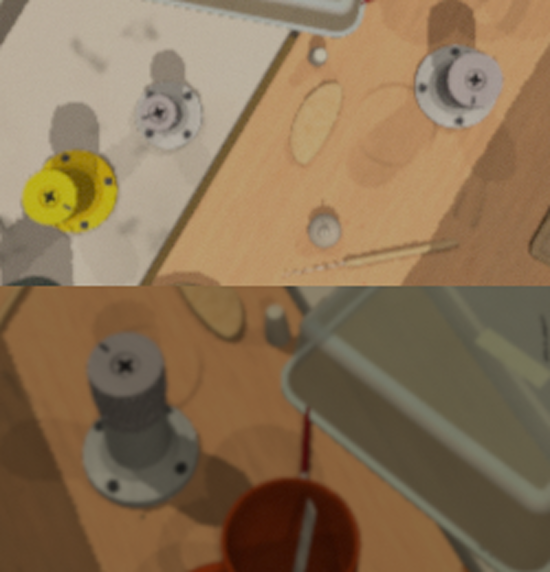

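The crop shows the wide grey extruder with its cap top at top (410,250) and side (257,307). The slim one is on the marble and the yellow one is beside it. Both views put the wide cap axis at about (504, 74) with its top near z 125 and a span of about 47 mm, which fits. J6 positive is clockwise, so I'll arrive at q6≈-2.3 and do the whole stroke in one grip.

Run:
```python
from h import *
from scipy.spatial.transform import Rotation as R
p=np.array([207.74,-589.45,241.7]);r=R.from_rotvec(ctrl.get_obs()["orientation"])
r=R.from_rotvec([-3.0953,-.5292,0]);G=np.array([504.2,74.2,210.])
N=10
for k in range(N):
    s=np.round(r.inv().apply((G-p)/(N-k))/80,2);t=-.12 if k<9 else -.09
    p=p+r.apply(s*80);r=r*R.from_rotvec([0,0,t*np.pi]);print(t,s,p.round(0))
print(p,r.as_rotvec())
```

```text
-0.12 [ 0.63 -0.66  0.04] [ 238. -523.  239.]
-0.12 [ 0.82 -0.38  0.04] [ 267. -457.  235.]
-0.12 [ 0.91 -0.05  0.04] [ 297. -390.  232.]
-0.12 [0.86 0.28 0.04] [ 326. -324.  229.]
-0.12 [0.7  0.58 0.04] [ 356. -258.  226.]
-0.12 [0.43 0.8  0.04] [ 386. -192.  223.]
-0.12 [0.11 0.9  0.04] [ 415. -125.  220.]
-0.12 [-0.23  0.88  0.04] [445. -59. 217.]
-0.12 [-0.54  0.73  0.04] [475.   7. 214.]
-0.09 [-0.77  0.49  0.05] [504.  74. 210.]
[504.24433196  74.26478156 209.73391496] [-1.32763913e+00  2.84687307e+00  2.09081567e-03]
```

Call:
arm_command(
  rows=[0,0,-0.12,0.63,-0.66,0.04,1,0,0,-0.12,0.63,-0.66,0.04,1,0,0,-0.12,0.63,-0.66,0.04,1],
)

```text
t: 0.4
ee_pos: [238.3, -519.7, 237.7]
orientation: [-2.936, -1.11, -0.0]
ft_force: [-0.3, -0.0, 0.4]
width: 88.0
grasp_force: 0.0
```

Call:
arm_command(
  rows=[0,0,-0.12,0.82,-0.38,0.04,1,0,0,-0.12,0.82,-0.38,0.04,1,0,0,-0.12,0.82,-0.38,0.04,1],
)

```text
t: 0.7
ee_pos: [267.8, -453.9, 234.7]
orientation: [-2.676, -1.641, -0.001]
ft_force: [-1.3, 0.3, -0.2]
width: 87.3
grasp_force: 0.0
```

Call:
arm_command(
  rows=[0,0,-0.12,0.91,-0.05,0.04,1,0,0,-0.12,0.91,-0.05,0.04,1,0,0,-0.12,0.91,-0.05,0.04,1],
)

```text
t: 1.0
ee_pos: [297.5, -387.6, 231.5]
orientation: [-2.321, -2.114, -0.001]
ft_force: [0.6, -0.3, 0.9]
width: 87.4
grasp_force: 0.0
```

Call:
arm_command(
  rows=[0,0,-0.12,0.86,0.28,0.04,1,0,0,-0.12,0.86,0.28,0.04,1,0,0,-0.12,0.86,0.28,0.04,1],
)

```text
t: 1.3
ee_pos: [326.6, -321.6, 228.4]
orientation: [-1.884, -2.512, -0.001]
ft_force: [0.3, 0.0, -0.3]
width: 87.9
grasp_force: 0.0
```

Call:
arm_command(
  rows=[0,0,-0.12,0.7,0.58,0.04,1,0,0,-0.12,0.7,0.58,0.04,1,0,0,-0.12,0.7,0.58,0.04,1],
)

```text
t: 1.6
ee_pos: [356.0, -255.4, 225.3]
orientation: [-1.38, -2.821, -0.001]
ft_force: [0.9, -0.8, -0.3]
width: 87.8
grasp_force: 0.0
```

Call:
arm_command(
  rows=[0,0,-0.12,0.43,0.8,0.04,1,0,0,-0.12,0.43,0.8,0.04,1,0,0,-0.12,0.43,0.8,0.04,1],
)

```text
t: 1.9
ee_pos: [386.1, -189.4, 222.2]
orientation: [-0.828, -3.03, -0.001]
ft_force: [-0.0, -0.4, 0.6]
width: 88.0
grasp_force: 0.0
```

Call:
arm_command(
  rows=[0,0,-0.12,0.11,0.9,0.04,1,0,0,-0.12,0.11,0.9,0.04,1,0,0,-0.12,0.11,0.9,0.04,1],
)

```text
t: 2.2
ee_pos: [415.8, -123.3, 219.0]
orientation: [-0.245, -3.132, -0.001]
ft_force: [-0.6, -0.0, 0.1]
width: 87.8
grasp_force: 0.0
```

Call:
arm_command(
  rows=[0,0,-0.12,-0.23,0.88,0.04,1,0,0,-0.12,-0.23,0.88,0.04,1,0,0,-0.12,-0.23,0.88,0.04,1],
)

```text
t: 2.5
ee_pos: [445.7, -56.8, 215.8]
orientation: [-0.346, 3.122, 0.001]
ft_force: [-0.2, 0.4, 0.3]
width: 88.0
grasp_force: 0.0
```

Call:
arm_command(
  rows=[0,0,-0.12,-0.54,0.73,0.04,1,0,0,-0.12,-0.54,0.73,0.04,1,0,0,-0.12,-0.54,0.73,0.04,1],
)

```text
t: 2.8
ee_pos: [475.7, 9.5, 212.6]
orientation: [-0.925, 3.002, 0.001]
ft_force: [-0.3, 0.2, -0.4]
width: 87.9
grasp_force: 0.0
```

Call:
arm_command(
  rows=[0,0,-0.09,-0.77,0.49,0.05,1,0,0,-0.09,-0.77,0.49,0.05,1,0,0,-0.09,-0.77,0.49,0.05,1,0,0,-0.09,-0.77,0.49,0.05,1],
)

```text
t: 3.2
ee_pos: [503.5, 74.2, 208.4]
orientation: [1.325, -2.847, -0.0]
ft_force: [-0.6, 0.3, -0.0]
width: 88.0
grasp_force: 0.0
```

Run:
```python
from h import *
o=ctrl.get_obs();print(o["qpos"].round(3) if hasattr(o["qpos"],"round") else o["qpos"],o["ee_pos"],o["moment"])
p,d=ctrl.get_image("side");cv2.imwrite("pics/side1.png",p[:,:,::-1])
```

```text
[ 0.123  0.3    1.91  -0.     0.933 -2.319] [503.54276122  74.21193602 208.42762009] [ 0.05756059 -0.07651772  0.00329528]
```

View pics/side1.png

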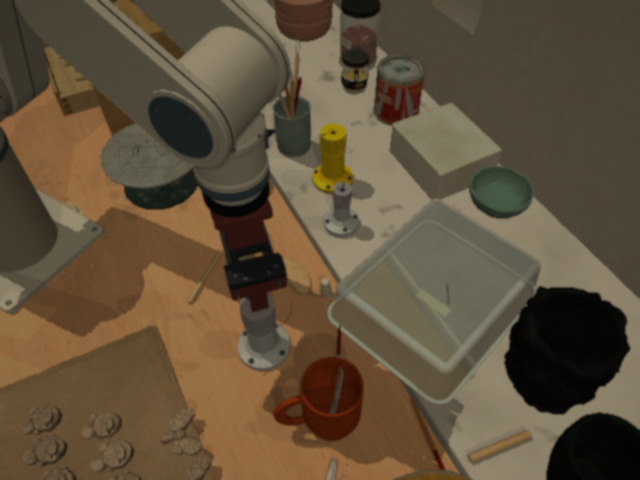

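The gripper at side (255,275) is over the wide cap at (258,310), and the surroundings are clear. I'll descend and close.

Call:
arm_command(
  rows=[0,0,0,0,0,0.7,1,0,0,0,0,0,0.7,1,0,0,0,0,0,0.7,1],
)

```text
t: 3.55
ee_pos: [502.5, 73.2, 152.0]
orientation: [1.323, -2.845, -0.002]
ft_force: [0.4, -1.3, 0.3]
width: 87.9
grasp_force: 0.0
```

Call:
arm_command(
  rows=[0,0,0,0,0,0.2,1,0,0,0,0,0,0.4,1,0,0,0,0,0,0.55,1,0,0,0,0,0,0.55,1],
)

```text
t: 3.95
ee_pos: [503.8, 73.9, 108.8]
orientation: [1.326, -2.847, -0.0]
ft_force: [0.2, -0.7, 0.2]
width: 87.8
grasp_force: 0.0
```

Call:
arm_command(
  rows=[0,0,0,0,0,0,-1,0,0,0,0,0,0,-1,0,0,0,0,0,0,-1,0,0,0,0,0,0,-1,0,0,0,0,0,0,-1],
)

```text
t: 4.45
ee_pos: [504.3, 74.3, 109.2]
orientation: [-1.328, 2.847, -0.0]
ft_force: [-0.1, 0.6, 0.3]
width: 51.5
grasp_force: 0.0
```

Call:
arm_command(
  rows=[0,0,0,0,0,0,-1,0,0,0,0,0,0,-1,0,0,0,0,0,0,-1],
)

```text
t: 4.75
ee_pos: [504.2, 74.3, 109.1]
orientation: [-1.328, 2.847, 0.0]
ft_force: [-1.3, 0.6, 4.7]
width: 49.8
grasp_force: 30.0
```

```bash
cat > s.py <<'E'
from h import *
o=ctrl.get_obs();print(*[(k,np.round(o[k],3).tolist()) for k in("t","qpos","joint_torque","ee_pos","ft_force","moment","width","grasp_force")])
E
python3 s.py
```

```text
('t', 4.75) ('qpos', [0.123, 0.461, 1.966, 0.0, 0.714, -2.321]) ('joint_torque', [-0.488, -45.241, -17.638, -0.222, -0.282, -0.004]) ('ee_pos', [504.211, 74.343, 109.075]) ('ft_force', [-1.327, 0.638, 4.747]) ('moment', [0.237, 0.1, 0.021]) ('width', 49.832) ('grasp_force', 30.001)
```

Call:
arm_command(
  rows=[0,0,0.04,0,0,0.002,-1,0,0,0.08,0,0,0.004,-1,0,0,0.12,0,0,0.006,-1,0,0,0.16,0,0,0.008,-1,0,0,0.2,0,0,0.01,-1],
)

```text
t: 5.25
ee_pos: [504.3, 74.2, 108.3]
orientation: [-0.376, 3.119, -0.0]
ft_force: [-0.3, -0.9, 4.1]
width: 49.5
grasp_force: 30.0
```

```bash
python3 s.py
```

```text
('t', 5.25) ('qpos', [0.123, 0.462, 1.967, -0.0, 0.713, -1.688]) ('joint_torque', [-0.116, -45.28, -17.447, 0.073, -0.193, -1.557]) ('ee_pos', [504.304, 74.235, 108.268]) ('ft_force', [-0.29, -0.944, 4.12]) ('moment', [0.0, 0.07, 0.127]) ('width', 49.514) ('grasp_force', 29.996)
```

Call:
arm_command(
  rows=[0,0,0.04,0,0,0.002,-1,0,0,0.08,0,0,0.004,-1,0,0,0.12,0,0,0.006,-1,0,0,0.16,0,0,0.008,-1,0,0,0.2,0,0,0.01,-1],
)

```text
t: 5.75
ee_pos: [504.3, 74.1, 107.5]
orientation: [0.606, 3.082, -0.0]
ft_force: [-1.4, -1.3, 4.0]
width: 50.1
grasp_force: 30.0
```

```bash
python3 s.py
```

```text
('t', 5.75) ('qpos', [0.123, 0.464, 1.967, -0.001, 0.711, -1.059]) ('joint_torque', [0.38, -45.269, -17.445, 0.297, -0.235, -1.557]) ('ee_pos', [504.317, 74.097, 107.485]) ('ft_force', [-1.439, -1.325, 3.957]) ('moment', [-0.181, -0.018, 0.097]) ('width', 50.131) ('grasp_force', 29.996)
```

Call:
arm_command(
  rows=[0,0,0.04,0,0,0.002,-1,0,0,0.08,0,0,0.004,-1,0,0,0.12,0,0,0.006,-1,0,0,0.16,0,0,0.008,-1,0,0,0.2,0,0,0.01,-1],
)

```text
t: 6.25
ee_pos: [504.2, 74.0, 106.7]
orientation: [1.529, 2.744, -0.001]
ft_force: [-1.2, -1.4, 5.3]
width: 49.7
grasp_force: 30.0
```

```bash
python3 s.py
```

```text
('t', 6.25) ('qpos', [0.123, 0.465, 1.967, -0.001, 0.709, -0.431]) ('joint_torque', [0.702, -45.187, -17.578, 0.437, -0.377, -1.557]) ('ee_pos', [504.213, 73.986, 106.676]) ('ft_force', [-1.164, -1.433, 5.318]) ('moment', [-0.316, 0.116, 0.092]) ('width', 49.654) ('grasp_force', 29.996)
```

Call:
arm_command(
  rows=[0,0,0.04,0,0,0.002,-1,0,0,0.08,0,0,0.004,-1,0,0,0.12,0,0,0.006,-1,0,0,0.16,0,0,0.008,-1,0,0,0.2,0,0,0.01,-1],
)

```text
t: 6.75
ee_pos: [504.1, 73.9, 105.9]
orientation: [2.302, 2.137, -0.001]
ft_force: [-1.9, -1.9, 5.4]
width: 49.6
grasp_force: 30.0
```

```bash
python3 s.py
```

```text
('t', 6.75) ('qpos', [0.123, 0.466, 1.968, -0.001, 0.708, 0.197]) ('joint_torque', [0.736, -45.081, -17.776, 0.449, -0.556, -1.558]) ('ee_pos', [504.059, 73.927, 105.864]) ('ft_force', [-1.914, -1.896, 5.358]) ('moment', [-0.347, 0.162, 0.112]) ('width', 49.639) ('grasp_force', 29.996)
```

Call:
arm_command(
  rows=[0,0,0.02,0,0,0.001,-1,0,0,0.04,0,0,0.002,-1,0,0,0.06,0,0,0.003,-1],
)

```text
t: 7.05
ee_pos: [504.0, 73.9, 105.6]
orientation: [2.491, 1.914, -0.001]
ft_force: [-1.7, -2.2, 5.9]
width: 50.0
grasp_force: 30.0
```

```bash
python3 s.py
```

```text
('t', 7.05) ('qpos', [0.123, 0.467, 1.968, -0.001, 0.707, 0.383]) ('joint_torque', [0.721, -45.056, -17.82, 0.42, -0.6, -0.742]) ('ee_pos', [503.992, 73.946, 105.625]) ('ft_force', [-1.695, -2.219, 5.947]) ('moment', [-0.311, 0.256, 0.057]) ('width', 49.97) ('grasp_force', 29.999)
```

Call:
arm_command(
  rows=[0,0,0.02,0,0,0.001,-1,0,0,0.04,0,0,0.002,-1,0,0,0.06,0,0,0.003,-1],
)

```text
t: 7.35
ee_pos: [504.0, 73.9, 105.4]
orientation: [2.66, 1.671, -0.001]
ft_force: [-1.7, -2.4, 5.1]
width: 49.8
grasp_force: 30.0
```

```bash
python3 s.py
```

```text
('t', 7.35) ('qpos', [0.123, 0.467, 1.968, -0.001, 0.707, 0.572]) ('joint_torque', [0.656, -45.031, -17.874, 0.39, -0.649, -0.744]) ('ee_pos', [503.978, 73.945, 105.394]) ('ft_force', [-1.678, -2.37, 5.09]) ('moment', [-0.346, 0.237, 0.139]) ('width', 49.817) ('grasp_force', 29.999)
```

Call:
arm_command(
  rows=[0,0,0.02,0,0,0.001,-1,0,0,0.04,0,0,0.002,-1,0,0,0.06,0,0,0.003,-1],
)

```text
t: 7.65
ee_pos: [504.1, 74.1, 105.2]
orientation: [2.804, 1.415, -0.0]
ft_force: [-0.5, 5.1, 3.8]
width: 49.7
grasp_force: 30.0
```

```bash
python3 s.py
```

```text
('t', 7.65) ('qpos', [0.123, 0.467, 1.968, -0.001, 0.706, 0.759]) ('joint_torque', [-3.048, -45.034, -16.798, -0.182, -0.036, 0.131]) ('ee_pos', [504.137, 74.141, 105.217]) ('ft_force', [-0.47, 5.055, 3.797]) ('moment', [1.008, 0.106, 0.806]) ('width', 49.681) ('grasp_force', 30.0)
```

The moment jumped from 0.1 to 0.8 N m, so the cap has reached the stop. One tiny nudge will confirm it.

Call:
arm_command(
  rows=[0,0,0.01,0,0,0,-1,0,0,0.01,0,0,0,-1],
)

```text
t: 7.85
ee_pos: [504.7, 74.8, 105.2]
orientation: [2.825, 1.374, 0.002]
ft_force: [0.5, 4.6, 4.0]
width: 49.3
grasp_force: 30.0
```

```bash
python3 s.py
```

```text
('t', 7.85) ('qpos', [0.124, 0.468, 1.967, 0.0, 0.705, 0.789]) ('joint_torque', [-3.043, -45.695, -16.624, -0.369, 0.073, 0.941]) ('ee_pos', [504.654, 74.809, 105.23]) ('ft_force', [0.493, 4.584, 3.979]) ('moment', [0.817, -0.006, 0.586]) ('width', 49.344) ('grasp_force', 30.001)
```

Call:
arm_command(
  rows=[0,0,-0.04,0,0,-0.002,-1,0,0,-0.08,0,0,-0.004,-1,0,0,-0.12,0,0,-0.006,-1,0,0,-0.16,0,0,-0.008,-1,0,0,-0.2,0,0,-0.01,-1],
)

```text
t: 8.35
ee_pos: [504.1, 75.0, 106.0]
orientation: [-2.258, -2.183, -0.001]
ft_force: [-2.1, 5.7, 4.8]
width: 49.7
grasp_force: 30.0
```

```bash
python3 s.py
```

```text
('t', 8.35) ('qpos', [0.124, 0.466, 1.968, 0.002, 0.708, 0.156]) ('joint_torque', [-3.044, -44.947, -17.386, -1.246, -0.374, 1.538]) ('ee_pos', [504.126, 74.961, 105.967]) ('ft_force', [-2.053, 5.726, 4.827]) ('moment', [1.001, 0.298, -0.135]) ('width', 49.685) ('grasp_force', 29.999)
```

Call:
arm_command(
  rows=[0,0,-0.04,0,0,-0.002,-1,0,0,-0.08,0,0,-0.004,-1,0,0,-0.12,0,0,-0.006,-1,0,0,-0.16,0,0,-0.008,-1,0,0,-0.2,0,0,-0.01,-1],
)

```text
t: 8.85
ee_pos: [503.6, 74.8, 106.8]
orientation: [-1.472, -2.774, -0.001]
ft_force: [-4.2, 4.1, 7.3]
width: 49.6
grasp_force: 30.0
```

Call:
arm_command(
  rows=[0,0,-0.03,0,0,-0.002,-1,0,0,-0.06,0,0,-0.003,-1,0,0,-0.1,0,0,-0.005,-1,0,0,-0.1,0,0,-0.005,-1,0,0,-0.1,0,0,-0.005,-1],
)

```text
t: 9.35
ee_pos: [503.4, 74.7, 107.2]
orientation: [-1.027, -2.967, -0.0]
ft_force: [-3.8, 5.0, 8.2]
width: 49.7
grasp_force: 30.0
```

```bash
python3 s.py
python3 - <<'E'
from h import *
for n in("top","side"):
    p,d=ctrl.get_image(n);cv2.imwrite(f"pics/{n}2.png",p[:,:,::-1])
A=cv2.imread("pics/top2.png")[150:350,240:480];B=cv2.imread("pics/side2.png")[200:400,170:410]
cv2.imwrite("pics/end.png",cv2.resize(np.vstack([A,B]),None,fx=1.5,fy=1.5))
E
```

```text
('t', 9.35) ('qpos', [0.123, 0.464, 1.968, 0.001, 0.711, -0.782]) ('joint_torque', [-2.485, -44.028, -18.338, -0.847, -0.944, -0.013]) ('ee_pos', [503.414, 74.702, 107.167]) ('ft_force', [-3.754, 4.983, 8.245]) ('moment', [0.8, 0.549, 0.102]) ('width', 49.667) ('grasp_force', 30.001)
```

View pics/end.png

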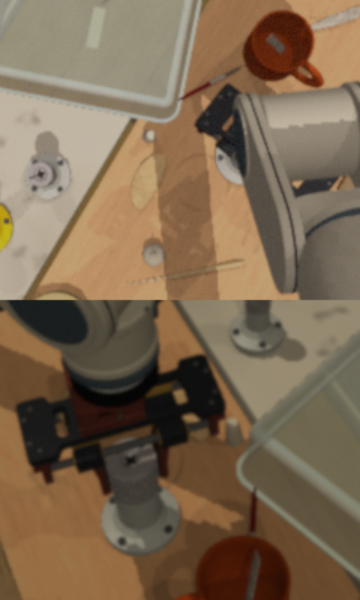

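The end picture shows the fingers still on the wide cap (lower crop, about (130,465)). The rib, trailer, stopper, cup and slim cap are all in place. The measured back-off is 1.571 rad, and the grip is 30 N.

```bash
python3 -c "
from workcell import ctrl
print(ctrl.close_job())"
```

```text
the job is handed in; nothing more can be done
None
```

The wide cap was screwed on to its stop, backed off a quarter turn (1.571 rad measured at the wrist) and left held at 30 N, with the slim cap and the loose things still in place, and the job was handed in at about 9.5 s.

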